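# Lay the centre row of a tile mosaic

### The arm

A 6-joint arm with a two-finger parallel gripper is mounted at the origin on the work surface. World frame = base frame: x ahead of the robot, y to its left, z up, the work surface at z = 0. Lengths are in m, angles in rad, forces in N, time in s.
With the tool pointing down it reaches from about 0.35 to 0.85 m from the base axis. Payload 8.1 kg.
Tool frame: the origin (TCP) lies between the finger pads; the fingertips stand 11 mm ahead of it and the grasp point (between the pads) lies 8 mm behind it; y points along the fingers, x is the direction in which the jaws open and shut, and the axes are right-handed (so a half turn about y gives the same grasp; the last joint's range is limited). The gripper opens to 93 mm and grips with 3 to 60 N. Pads are 15 mm wide; open, the fingers measure 128 mm over their backs; the gripper's body (75 mm by 188 mm) begins 65 mm behind the grasp point.
Start: joints at [-1.311, 0.13, 1.488, -0, 1.523, -0.085], TCP at [0.203, -0.565, 0.23] pointing down, gripper open.
Joint ranges: [-2.96, 2.96], [-0.89, 2.26], [0.02, 2.5], [-1.34, 4.48], [0, 2.73], [-2.66, 2.66]. Speed limits (rad/s): [2.39, 2.39, 2.79, 3.14, 3.14, 3.14].

### API

Orientations are given as a rotation vector (axis times angle).
In Python, from plant import readout, optics, robot gives the robot as it stands.
- The arm moves only by the shell command python3 -m creep 'ROWS' [FORCE]. ROWS is JSON, a list that holds one entry, the list of rows, each a list of 7 numbers: the closure, from 0 (fully open) to 1 (shut), then the shift along the tool's x, y, z in cm, then the turn, a rotation vector about the tool's x, y, z in degrees. In form: [[[grip, x, y, z, wx, wy, wz], ...]]. A call has exactly 8 rows; each row shifts and turns the pose as measured when the row begins, along the tool's axes as they then stand; what a row does not reach is not made up. A row lasts 1/10 s, in which the tool goes at most 50 mm and 8.59 degrees, less where a joint would pass 70% of its speed; a pose out of reach is approached as far as the arm can. A call is refused whole if a number of a shift passes 5 or a number of a turn 8.59, either way. A call with a gripper value outside its range is refused whole. The fingers move at their own pace and stop on an object; FORCE is the grip in N (left out, the last holds). Time passes only in rows, so rows that do not move let the fingers close, or fill a call up. It gives the time, the measured TCP pose, the force and the opening at its end, in the units of the state.
- readout.read_state(): the state, without advancing time (a new reading comes with each control period).
- optics.read_camera(name): name is "scene" or "top" or "wrist"; returns a dict with "frame" (384x512x3 uint8, red, green, blue), "depth" (384x512 float32, m along the optical axis (not along the pixel's ray), 0 where there is no reading), "intrinsics" (3x3 intrinsics, pixels), "R" (3x3) and "t" (3): a world point X has camera coordinates R X + t. Camera axes: x right, y down, z forward; pixel columns grow to the right and rows downward; lengths in m; the calibration is good to about 2 mm. A picture is of the moment at which its call begins.
- robot.close_job(): hands the job in, once; it reports no verdict.
The state is a dict: "t": time; "q": joint angles; "dq": joint speeds; "joint_torque": joint torques, N m; "tool_pos": TCP position; "orientation": TCP orientation; "force": force on the tool from outside, world axes, zero at the start; "wrist_torque": the same for the moment, N m; "opening": finger opening in m.
Only numpy, scipy, OpenCV 4.12 (cv2) and the standard library are available. Lean on these libraries where they do the work, as an engineer would, in place of code of your own. Each camera call takes 0.05 s, during which the arm holds its last target. There are 200 camera calls.

### The job

On the setting board, first draw the centring pin straight up out of its bushing and stand it, head up, in the white tool pot. Then lay the star tile flat and centred over the hole, next the long six-sided tile midway between the star and the plus-shaped tile with a tip towards each, then the square tile midway between the star and the eight-sided tile (both in line with the row), and finally stand the steel weight upright on the middle of the star. Leave the glaze jar standing where it is.

Things in the scene. Friction and masses are not known exactly. Their poses are not given: they have to be found in the camera images.
- board: pale plaster setting board fixed flat on the bench, 120 mm (its x) by 300 mm (its y) and 35 mm thick, at a varying place and yaw; origin at the centre of its underside, z up, so its top is at z = 35 mm. A brass plate 40 mm square, flush with the top, is let into its middle; in its centre is the upright bushing, a hole 13 mm wide through to the bench, which holds the centring pin at the start
- pin_head (a point): centring pin, upright in the bushing at the start: 12 mm steel shaft 68 mm long, tapered foot, and above it a plain round dark head 24 mm in diameter and 32 mm tall, 100 mm in all. The point is the centre of the head, on the axis, 84 mm above the foot; z runs along the pin from foot to head. At the start the foot stands on the bench, so 35 mm of shaft is inside the bushing with 0.5 mm play all round: it comes out only straight up
- star_c (a point): loose eight-pointed star tile (two 36 mm squares turned 45 degrees to one another), 51 mm over opposite points, points every 45 degrees starting from its x axis; 47 mm wide between flat jaws that touch two neighbouring points on each side (closing line 22.5 degrees off x). The point is its centre, 9 mm above its underside. Like all the mosaic tiles here it is 18 mm thick terracotta with a blue glazed upper face; z points up.
- hexagon_c (a point): loose long six-sided tile with a pointed tip at each end, 52 mm tip to tip along its x axis and 28 mm wide along y (the parallel sides are 24 mm long). The point is its centre, 9 mm above its underside. Like all the mosaic tiles here it is 18 mm thick terracotta with a blue glazed upper face; z points up.
- square_c (a point): loose square tile, 36 by 36 mm, sides along x and y. The point is its centre, 9 mm above its underside. Like all the mosaic tiles here it is 18 mm thick terracotta with a blue glazed upper face; z points up.
- weight_c (a point): loose plain steel cylinder used as a setting weight, 32 mm in diameter and 50 mm tall, standing upright; the point is its centre, 25 mm above its underside, z along its axis
- pot: white round tool pot fixed on the bench, open at the top, 44 mm outside diameter, 36 mm inside at the rim, 60 mm tall, floor 5 mm thick; origin at the centre of its underside, z up. The pin stands in it loosely, leaning a little, with its head above the rim
- cross: plus-shaped tile already set (fixed) on the board near one end, 42 mm across, arms 14 mm wide, 18 mm thick; origin at the centre of its underside, 120 mm from the board's centre on the board's y axis, at the +y or the -y end
- octagon: regular eight-sided tile already set (fixed) on the board near the other end, 40 mm across the flats, 18 mm thick; origin at the centre of its underside, 120 mm from the board's centre on the board's y axis, at the end opposite to the plus-shaped tile
- jar_c (a point): closed white glaze jar with a black cap, 44 mm in diameter, 65 mm tall, loose, a bystander; the point is its centre, 32.5 mm above its underside
Mind the look-alikes: they are no part of the job. What is shaped like the part that bears weight_c but orange or purple is not meant.

How it is judged:
On the way, in this order (a step that is already met when the one before it is completed fails the run):
1. the pin is out of the bushing and stands in the pot (horizontal distance between pin_head and pot below 0.035 m and z of pin_head in the frame of pot between 0.07 and 0.096 m and angle between pin_head's own z axis and vertical below 0.55 rad), for 0.2 s.
2. the star lies over the hole (horizontal distance between star_c and board below 0.01 m and z of star_c in the frame of board between 0.04 and 0.048 m and angle between star_c's own z axis and vertical below 0.1 rad), for 0.2 s.
3. the long tile lies between the star and the plus-shaped tile (z of hexagon_c in the frame of board between 0.04 and 0.048 m and angle between hexagon_c's own z axis and vertical below 0.1 rad and x of hexagon_c in the frame of board between -0.012 and 0.012 m and horizontal distance between hexagon_c and board below 0.077 m and horizontal distance between hexagon_c and cross below 0.075 m and angle between the x axis of hexagon_c and the y axis of board, either way round below 0.25 rad), for 0.2 s.
4. the square lies between the star and the eight-sided tile (z of square_c in the frame of board between 0.04 and 0.048 m and angle between square_c's own z axis and vertical below 0.1 rad and x of square_c in the frame of board between -0.012 and 0.012 m and horizontal distance between square_c and board below 0.077 m and horizontal distance between square_c and octagon below 0.075 m), for 0.2 s.
5. the weight stands on the star (horizontal distance between weight_c and star_c below 0.01 m and z of weight_c in the frame of board between 0.074 and 0.082 m and angle between weight_c's own z axis and vertical below 0.1 rad), for 0.2 s.
At the end, for the whole second after the job is handed in: Pin in pot, lean < 0.55 rad; star flat, < 10 mm off the hole; long tile and square flat, < 12 mm off the board's centre line, each < 77 mm from the hole and < 75 mm from its set tile; long tile within 0.25 rad of the row; weight upright < 10 mm off the star's centre; jar left; all at rest (all of step 1 and all of step 2 and all of step 3 and all of step 4 and all of step 5 and linear speed of each of pin, star, hexagon, square, weight below 0.02 m/s); the robot touches nothing.
It fails at once if the glaze jar is shifted by more than 30 mm or tipped over (distance of jar_c from where it was at the start of the episode above 0.03 m or angle between jar_c's own z axis and vertical above 0.5 rad).
It also fails if it takes over 144 s, if anything falls off the work surface, if the arm or the gripper's body presses on something with over 40 N, if the wrist force passes 120 N, or if a joint passes its speed limit or range.

## Working session

There is one attempt and no reset: what is moved stays moved. The work goes in short steps, Python scripts to look and compute and a shell command to move; the robot and the scene stay as the last step left them, time stands still between calls to the robot, and variables do not carry over. Pictures are saved under pics/ and viewed, about 12 in all and at most 16, crops included, and the job is handed in when it is done.

```bash
ls; mkdir -p pics; python3 - <<'E'
from plant import readout, optics, robot
import cv2,numpy as np
print(readout.read_state())
for n in ["scene","top"]:
    c=optics.read_camera(n); np.savez(f"pics/{n}0.npz",**c)
    cv2.imwrite(f"pics/{n}0.png",c["frame"][:,:,::-1])
    print(n,c["intrinsics"].tolist(),c["R"].tolist(),c["t"].tolist(),c["depth"].min(),c["depth"].max())
E
```

```text
pics
{'t': 0.0, 'q': array([-1.31139852e+00,  1.31170920e-01,  1.48930183e+00, -3.71697507e-05,
        1.52299554e+00, -8.53785642e-02]), 'dq': array([ 0.00031298, -0.00196754,  0.00019549, -0.00063002, -0.00059482,
       -0.00059958]), 'joint_torque': array([-7.60952280e-04, -5.59836459e+01, -4.91768754e+01,  7.67340674e-02,
        3.49327130e-02, -1.42494864e-04]), 'tool_pos': array([ 0.20266709, -0.56413725,  0.22856923]), 'orientation': array([-1.35160301,  0.95261979, -0.95020478]), 'force': array([ 0.2144454 ,  1.29051684, -0.25966316]), 'wrist_torque': array([-0.02662981,  0.02901882, -0.03535688]), 'opening': 0.09288476012514015}
scene [[476.21558108422994, 0.0, 243.46669905961792], [0.0, 476.21558108422994, 188.080492425677], [0.0, 0.0, 1.0]] [[-0.28844711709988724, 0.957385720569248, -0.014520423095266721], [0.726630600394306, 0.2089976378514388, -0.6544676905265295], [-0.6235432873565189, -0.19933030231909168, -0.7559505270651016]] [0.16328728282383326, -0.3168803615636623, 1.5684067172002] 0.0 3.543602
top [[377.9859237548064, 0.0, 254.38963309961557], [0.0, 377.9859237548064, 190.64019158915656], [0.0, 0.0, 1.0]] [[-0.024670478988625007, -0.9995605878459335, -0.01643163691065297], [-0.9951854775504871, 0.026115411066059063, -0.09446613455339026], [0.09485374393812976, 0.014022001638228348, -0.9953924606560858]] [-0.017288439422078746, 0.499035670234014, 1.1550824609241248] 0.0 2.094127
```

View pics/scene0.png

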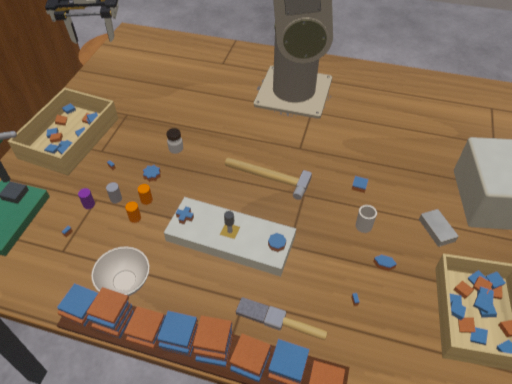

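View pics/top0.png

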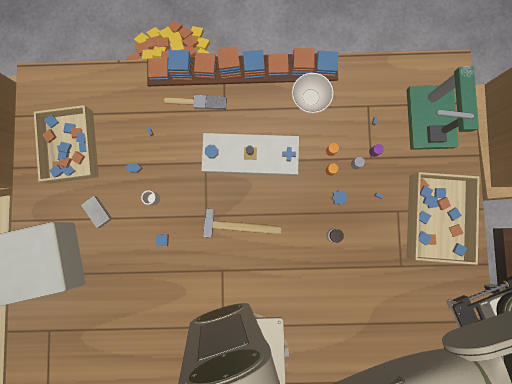

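```bash
python3 - <<'E'
import numpy as np
from scipy.spatial.transform import Rotation as Ro
print(Ro.from_rotvec([-1.35160301,  0.95261979, -0.95020478]).as_matrix().round(3))
E
```

```text
[[ 0.338 -0.001  0.941]
 [-0.941  0.002  0.338]
 [-0.002 -1.     0.   ]]
```

The scene view shows the board (about 230,235) with the pin at (229,222), cross (185,214) and octagon (277,241). In the top view, the parts are at these pixels:
- Star: (340,198)
- Hexagon: (134,168)
- Square: (162,240)
- Grey weight: (359,162)
- Pot: (149,198)
- Jar: (336,236)

The orange and purple cylinders are decoys.

```bash
cat > h.py <<'E'
import numpy as np, cv2
from scipy.spatial.transform import Rotation as Ro
def world(c,uv,z):
    K,R,t=c["intrinsics"],c["R"],c["t"]
    d=R.T@np.linalg.solve(K,np.array([uv[0],uv[1],1.])); o=-R.T@t
    return (o+d*(z-o[2])/d[2])
def pix(c,X):
    p=c["intrinsics"]@(c["R"]@np.asarray(X)+c["t"]); return p[:2]/p[2]
def blue(c):
    h=cv2.cvtColor(c["frame"],cv2.COLOR_RGB2HSV)
    return cv2.inRange(h,(100,90,60),(125,255,255))
def blobs(m,amin=20):
    out=[]
    for k in cv2.findContours(m,cv2.RETR_EXTERNAL,cv2.CHAIN_APPROX_NONE)[0]:
        b=np.zeros_like(m); cv2.drawContours(b,[k],-1,255,-1); b&=m
        M=cv2.moments(b,True)
        if M["m00"]>=amin: out.append((M["m10"]/M["m00"],M["m01"]/M["m00"],M["m00"],k))
    return out
def tool(s):
    M=Ro.from_rotvec(s["orientation"]).as_matrix()
    return np.asarray(s["tool_pos"]),M
def go(target,yaw=None,s=None):
    "print shift (cm, tool axes) and turn (deg) to bring TCP to target with tool x at world yaw (mod 180)"
    if s is None:
        from plant import readout; s=readout.read_state()
    p,M=tool(s); a=np.degrees(np.arctan2(M[1,0],M[0,0]))
    d=M.T@(np.asarray(target)-p)*100
    print("pos",p.round(4),"yaw %.1f"%a,"tilt",(M[2,:]*57.3).round(2),"open %.4f"%s["opening"],"F",np.round(s["force"],1),"t %.1f"%s["t"])
    print(" shift cm",d.round(2), "turn wy" , None if yaw is None else round(-((yaw-a+90)%180-90),1),"q6 %.2f"%s["q"][5])
E
python3 - <<'E'
from h import *
T=dict(np.load("pics/top0.npz")); S=dict(np.load("pics/scene0.npz"))
for n,c,w in(("top",T,0),("scene",S,0)):
    print(n)
    for u,v,a,k in blobs(blue(c),25):
        if n=="top" and not(100<u<400 and 120<v<260): continue
        if n=="scene" and not(100<u<420 and 140<v<290): continue
        (_, (w_,h_), an)=cv2.minAreaRect(k)
        print(round(u,1),round(v,1),a,world(c,(u,v),.018).round(4)[:2],"set",world(c,(u,v),.053).round(4)[:2])
# local depth and colour around things
for n,u,v in(("weight",359,162),("pin",250,150),("pot",149,198),("jar",336,236)):
    print(n,T["depth"][v-4:v+5:2,u-4:u+5:2].round(3).tolist()[2],T["frame"][v,u])
crop=cv2.resize(T["frame"][120:260,120:400,::-1],None,fx=2.8,fy=2.8,interpolation=cv2.INTER_CUBIC); cv2.imwrite("pics/topcrop.png",crop)
E
```

```text
top
161.0 239.5 119.0 [0.354  0.2639] set [0.3549 0.2547]
339.5 197.0 137.0 [ 0.4722 -0.2944] set [ 0.4697 -0.2871]
132.7 167.0 96.0 [0.5843 0.3537] set [0.5784 0.3419]
288.6 153.7 62.0 [ 0.6133 -0.1408] set [ 0.6065 -0.138 ]
210.5 151.0 94.0 [0.6288 0.1061] set [0.6216 0.1016]
scene
385.1 260.9 156.0 [0.5859 0.3538] set [0.6102 0.349 ]
276.7 240.4 182.0 [0.6006 0.0954] set [0.6244 0.1   ]
184.1 213.3 111.0 [ 0.5853 -0.153 ] set [ 0.6097 -0.1393]
359.8 182.4 121.0 [0.3554 0.2636] set [0.3882 0.2621]
151.0 171.2 134.0 [ 0.4731 -0.2953] set [ 0.5015 -0.2764]
weight [1.1579999923706055, 1.159999966621399, 1.159999966621399, 1.1579999923706055, 1.1540000438690186] [157 156 163]
pin [1.1139999628067017, 1.1169999837875366, 1.1119999885559082, 1.1130000352859497, 1.180999994277954] [101 101 101]
pot [1.1749999523162842, 1.1950000524520874, 1.1990000009536743, 1.2020000219345093, 1.2009999752044678] [221 222 218]
jar [1.121999979019165, 1.121999979019165, 1.121999979019165, 1.121000051498413, 1.1230000257492065] [88 78 74]
```

View pics/topcrop.png

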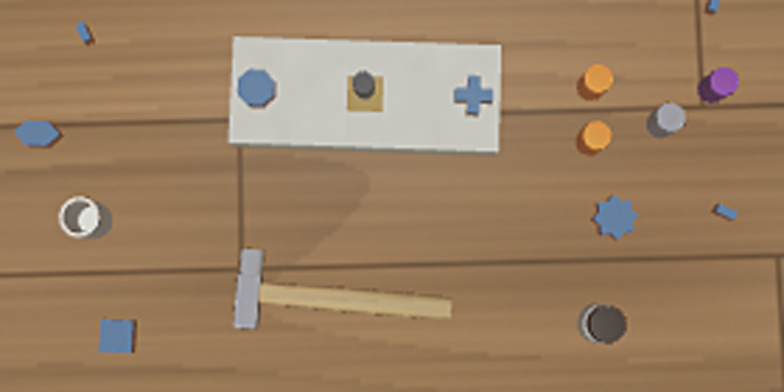

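The crop confirms the layout: the hammer lies between the pot and the robot, and there is plenty of space around the parts. Next I'll measure the round parts and the orientations.

```bash
python3 - <<'E'
from h import *
T=dict(np.load("pics/top0.npz")); S=dict(np.load("pics/scene0.npz"))
def hsv(c): return cv2.cvtColor(c["frame"],cv2.COLOR_RGB2HSV)
def near(c,m,X,z,rad=20):
    p=pix(c,X); bs=[b for b in blobs(m,8) if np.hypot(b[0]-p[0],b[1]-p[1])<rad]
    for b in bs:
        (x,y),r=cv2.minEnclosingCircle(b[3]); bb=cv2.boundingRect(b[3])
        print("  ",np.round(b[:3],1),"cen",world(c,b[:2],z)[:2].round(4),"circ",world(c,(x,y),z)[:2].round(4),round(r,1),bb)
for n,c in(("top",T),("scene",S)):
    H=hsv(c); print(n)
    print(" pot"); near(c,cv2.inRange(H,(0,0,150),(180,45,255)),world(T,(149,198),.06),.06)
    print(" weight top"); near(c,cv2.inRange(H,(0,0,110),(180,40,255)),world(T,(359,162),.05),.05,12)
    print(" pin head"); near(c,cv2.inRange(H,(0,0,0),(180,70,120)),[.6155,-.019,.1],.1,12)
    print(" jar cap"); near(c,cv2.inRange(H,(0,0,0),(180,80,110)),world(T,(336,236),.065),.065,12)
# orientations from top blobs
m=blue(T)
for nm,(u0,v0) in dict(square=(161,239.5),star=(339.5,197),hexa=(132.7,167)).items():
  for n,c in(("top",T),("scene",S)):
    X=world(T,(u0,v0),.018); p=pix(c,X)
    b=min(blobs(blue(c),8),key=lambda b:np.hypot(b[0]-p[0],b[1]-p[1]))
    P=np.array([world(c,q[0],.018)[:2] for q in b[3]],np.float32)*1000
    d=P-P.mean(0); print(nm,n,cv2.minAreaRect(P), "farthest dir",np.degrees(np.arctan2(*d[np.argmax((d**2).sum(1))][::-1])).round(1))
    r=np.hypot(*d.T);th=np.arctan2(d[:,1],d[:,0])
    for k in(2,4,8): 
        z=(r**4*np.exp(1j*k*th)).sum(); print("   k",k,(np.degrees(np.angle(z))/k).round(1),round(abs(z)/(r**4).sum(),3))
E
```

```text
top
 pot
   [148.9 197.3 101. ] cen [0.4829 0.2896] circ [0.4843 0.2925] 7.2 (141, 190, 15, 15)
 weight top
   [359.1 161.4  82. ] cen [ 0.5771 -0.3524] circ [ 0.5769 -0.3522] 5.2 (354, 157, 11, 10)
 pin head
   [249.5 149.9  56. ] cen [ 0.6119 -0.0196] circ [ 0.6117 -0.0196] 4.3 (246, 146, 8, 9)
 jar cap
   [336.3 235.2 135. ] cen [ 0.3555 -0.2699] circ [ 0.3555 -0.2697] 7.0 (330, 229, 13, 13)
scene
 pot
   [367.6 211.8  82. ] cen [0.4856 0.2929] circ [0.4846 0.2926] 8.9 (359, 205, 18, 14)
 weight top
   [111.7 186.7  93. ] cen [ 0.5781 -0.3543] circ [ 0.5772 -0.3548] 5.9 (106, 182, 12, 10)
 pin head
   [228.9 219.9 150. ] cen [ 0.6316 -0.0141] circ [ 0.6358 -0.0123] 10.5 (224, 211, 10, 22)
 jar cap
   [174.  139.6  24. ] cen [ 0.3821 -0.2574] circ [ 0.376 -0.26 ] 6.1 (168, 137, 13, 5)
   [173.1 133.3  53. ] cen [ 0.3587 -0.2696] circ [ 0.3595 -0.2698] 5.2 (168, 129, 11, 9)
square top ((354.1470031738281, 263.9951477050781), (31.236845016479492, 34.59953308105469), 89.85681915283203) farthest dir 41.8
   k 2 45.9 0.233
   k 4 40.6 0.475
   k 8 -3.6 0.221
square scene ((355.126220703
[... 192 characters left out ...]
4.3360290527344), (41.5419921875, 39.254241943359375), 23.919389724731445) farthest dir 45.6
   k 2 42.2 0.068
   k 4 -43.6 0.108
   k 8 1.9 0.281
star scene ((472.77447509765625, -295.3780517578125), (41.959007263183594, 38.68305587768555), 23.480552673339844) farthest dir -133.3
   k 2 21.4 0.03
   k 4 38.5 0.019
   k 8 2.8 0.18
hexa top ((584.2704467773438, 352.80474853515625), (44.710906982421875, 25.61345672607422), 88.42708587646484) farthest dir -91.3
   k 2 82.9 0.525
   k 4 -1.5 0.222
   k 8 -5.6 0.229
hexa scene ((585.765869140625, 353.5967102050781), (46.685367584228516, 26.37010955810547), 83.55730438232422) farthest dir -92.8
   k 2 86.1 0.561
   k 4 -3.8 0.271
   k 8 -3.6 0.192
```

```bash
python3 -m creep '[[[0.4,0,0,5,0,-8.3,0],[0.4,0,0,5,0,-8.3,0],[0.4,0,0,5,0,-8.3,0],[0.4,0,0,5,0,-8.3,0],[0.4,0,0,5,0,-8.3,0],[0.4,0,0,5,0,-8.3,0],[0.4,0,0,5,0,-8.3,0],[0.4,0,0,5,0,-8.3,0]]]' 25; python3 -c "
from h import *
go([.613,-.019,.17],-3.5)"
```

```text
t: 0.9
tool_pos: [0.4476, -0.2793, 0.2237]
orientation: [-1.564, 0.035, -0.026]
force: [1.7, -0.1, 0.6]
opening: 0.0559
pos [ 0.4476 -0.2793  0.2237] yaw -2.2 tilt [ -0.31 -57.3    0.35] open 0.0559 F [ 1.7 -0.1  0.6] t 0.9
 shift cm [15.54  5.45 26.62] turn wy 1.3 q6 -0.62
```

```bash
python3 -m creep '[[[0.4,2.5,0.9,4.3,0,1,0],[0.4,2.5,0.9,4.3,0,0,0],[0.4,2.5,0.9,4.3,0,0,0],[0.4,2.5,0.9,4.3,0,0,0],[0.4,2.5,0.9,4.3,0,0,0],[0.4,2,0.9,3.5,0,0,0],[0.4,0,0,0,0,0,0],[0.4,0,0,0,0,0,0]]]' ; python3 - <<'E'
from h import *
from plant import optics
go([.613,-.019,.17],-3.5)
c=optics.read_camera("wrist"); np.savez("pics/w1.npz",**c); cv2.imwrite("pics/w1.png",c["frame"][:,:,::-1])
print(c["R"].round(3).tolist(),(-c["R"].T@c["t"]).round(3),pix(c,[.613,-.019,.1]))
E
```

```text
t: 1.7
tool_pos: [0.6008, -0.0285, 0.1676]
orientation: [-1.563, 0.041, -0.027]
force: [-0.0, 0.2, 0.4]
opening: 0.056
pos [ 0.6008 -0.0285  0.1676] yaw -2.5 tilt [ -0.53 -57.3    0.39] open 0.0560 F [-0.   0.2  0.4] t 1.7
 shift cm [ 1.17 -0.24  1.  ] turn wy 1.0 q6 -0.09
[[0.999, -0.043, -0.009], [-0.039, -0.964, 0.262], [-0.02, -0.261, -0.965]] [0.606 0.045 0.324] [270.00427321 188.73648947]
```

View pics/w1.png

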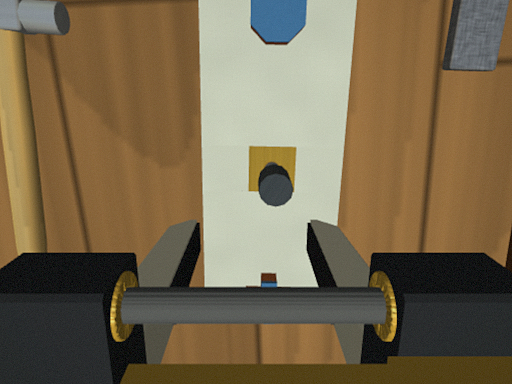

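The wrist view shows the pin head at about (276,187) and the brass plate at about (272,168), with the jaws still short of it in y. I'll measure both.

```bash
python3 - <<'E'
from h import *
c=dict(np.load("pics/w1.npz")); H=cv2.cvtColor(c["frame"],cv2.COLOR_RGB2HSV)
m=cv2.inRange(H,(15,120,80),(30,255,255)); m[:130]=0;m[210:]=0;m[:,:230]=0;m[:,310:]=0
P=cv2.convexHull(np.vstack([b[3] for b in blobs(m,20)]))[:,0]
print("plate bbox",P.min(0),P.max(0)); 
# lower edge hidden? use corners
for q in(P.min(0),P.max(0)): print(world(c,q,.035).round(4))
print("plate centre",world(c,(P.min(0)+P.max(0))/2+.0,.035).round(4))
g=cv2.cvtColor(c["frame"],cv2.COLOR_RGB2GRAY)
print(g[160:210:4,276], g[188,255:300:3])
d=cv2.inRange(g,0,95); d[:150]=0; d[215:]=0; d[:,:240]=0; d[:,310:]=0
for b in blobs(d,50): 
    x,y,w,h=cv2.boundingRect(b[3]); print(x,y,w,h); r=w/2; print("head",world(c,(x+w/2,y+h-r),.1).round(4))
dd=c["depth"]; print(dd[187,270:282:3],dd[155,255:262:3])
E
```

```text
plate bbox [249 146] [295 190]
[0.5983 0.0006 0.035 ]
[ 0.6367 -0.0397  0.035 ]
plate centre [ 0.6172 -0.0192  0.035 ]
[136  58  35  30  67  63  67  65  67  67  69  64 203] [131  88  68  68  67  62  69  65  65  65  72  71  65 182 204]
258 162 35 44
head [ 0.6167 -0.019   0.1   ]
[0.23290142 0.23198532 0.23103736 0.23297839] [0.29131964 0.29270422 0.29313952]
```

```bash
python3 -m creep '[[[0.4,0.8,0,0.5,0,1,0],[0.4,0.75,0,0.45,0,0,0],[0.4,0,1,0,0,0,0],[0.4,0,2,0,0,0,0],[0.4,0,2,0,0,0,0],[0.4,0,0.5,0,0,0,0],[0.4,0,0,0,0,0,0],[0.4,0,0,0,0,0,0]]]' ; python3 -c "
from h import *
go([.6165,-.019,.08],-3.5)"
```

```text
t: 2.55
tool_pos: [0.6176, -0.025, 0.1113]
orientation: [-1.564, 0.061, -0.051]
force: [0.6, -0.5, -0.2]
opening: 0.0559
pos [ 0.6176 -0.025   0.1113] yaw -4.1 tilt [ -0.38 -57.3    0.34] open 0.0559 F [ 0.6 -0.5 -0.2] t 2.5
 shift cm [-0.13  3.14  0.57] turn wy -0.6 q6 -0.06
```

```bash
python3 -m creep '[[[0.4,-0.1,0,0.6,0,-0.5,0],[0.4,0,0,0,0,0,0],[0.4,0,1.5,0,0,0,0],[0.4,0,1.5,0,0,0,0],[0.4,0,0,0,0,0,0],[0.4,0,0,0,0,0,0],[0.4,0,0,0,0,0,0],[0.4,0,0,0,0,0,0]]]' ; python3 -c "
from h import *
go([.6165,-.019,.08],-3.5)"
```

```text
t: 3.35
tool_pos: [0.6181, -0.0184, 0.081]
orientation: [-1.564, 0.051, -0.046]
force: [0.3, -0.8, 0.6]
opening: 0.0559
pos [ 0.6181 -0.0184  0.081 ] yaw -3.5 tilt [ -0.19 -57.3    0.34] open 0.0559 F [ 0.3 -0.8  0.6] t 3.4
 shift cm [-0.16  0.1  -0.08] turn wy -0.0 q6 -0.06
```

```bash
python3 -m creep '[[[0.4,-0.15,0,-0.05,0,0,0],[0.4,0,0,0,0,0,0],[1,0,0,0,0,0,0],[1,0,0,0,0,0,0],[1,0,0,0,0,0,0],[1,0,0,0,0,0,0],[1,0,0,0,0,0,0],[1,0,0,0,0,0,0]]]' 30; python3 -c "
from h import *
go([.6165,-.019,.08],-3.5)"
```

```text
t: 4.15
tool_pos: [0.6171, -0.019, 0.0825]
orientation: [-1.564, 0.049, -0.047]
force: [-0.1, -1.0, -0.9]
opening: 0.0229
pos [ 0.6171 -0.019   0.0825] yaw -3.5 tilt [ -0.09 -57.3    0.33] open 0.0229 F [-0.1 -1.  -0.9] t 4.2
 shift cm [-0.06  0.25 -0.01] turn wy -0.0 q6 -0.06
```

```bash
python3 -m creep '[[[1,0,-0.5,0,0,0,0],[1,0,-1,0,0,0,0],[1,0,-1.5,0,0,0,0],[1,0,-1.5,0,0,0,0],[1,0,-2,0,0,0,0],[1,0,-2,0,0,0,0],[1,0,-2,0,0,0,0],[1,0,0,0,0,0,0]]]' ; python3 -c "
from h import *
go([.4845,.2925,.178],-3.5)"
```

```text
t: 4.95
tool_pos: [0.6177, -0.0197, 0.1992]
orientation: [-1.565, 0.047, -0.05]
force: [0.8, -0.3, -1.3]
opening: 0.0234
pos [ 0.6177 -0.0197  0.1992] yaw -3.5 tilt [  0.1  -57.3    0.32] open 0.0234 F [ 0.8 -0.3 -1.3] t 5.0
 shift cm [-15.21   2.26  30.33] turn wy -0.0 q6 -0.06
```

```bash
python3 -m creep '[[[1,-1.3,0,2.5,0,0,0],[1,-2.2,0,4.4,0,0,0],[1,-2.2,0,4.4,0,0,0],[1,-2.2,0,4.4,0,0,0],[1,-2.2,0,4.4,0,0,0],[1,-2.2,0,4.4,0,0,0],[1,-1.5,0,3,0,0,0],[1,0,0,0,0,0,0]]]' ; python3 -c "
from h import *
go([.4845,.2925,.178],-3.5)"
```

```text
t: 5.75
tool_pos: [0.4918, 0.2694, 0.2004]
orientation: [-1.566, 0.051, -0.054]
force: [-0.2, -0.2, -1.2]
opening: 0.0233
pos [0.4918 0.2694 0.2004] yaw -3.8 tilt [  0.11 -57.3    0.27] open 0.0233 F [-0.2 -0.2 -1.2] t 5.8
 shift cm [-0.88  2.25  2.24] turn wy -0.3 q6 0.47
```

```bash
python3 -m creep '[[[1,-0.4,0,1.1,0,0,0],[1,-0.45,0,1.1,0,0,0],[1,0,0,0,0,0,0],[1,0,0,0,0,0,0],[1,0,0,0,0,0,0],[1,0,0,0,0,0,0],[1,0,0,0,0,0,0],[1,0,0,0,0,0,0]]]' ; python3 - <<'E'
from h import *
from plant import optics
go([.4845,.2925,.09],-3.5)
c=optics.read_camera("wrist"); np.savez("pics/w2.npz",**c); cv2.imwrite("pics/w2.png",c["frame"][:,:,::-1])
print(pix(c,[.4845,.2925,.06]))
E
```

```text
t: 6.55
tool_pos: [0.4855, 0.2899, 0.1996]
orientation: [-1.568, 0.055, -0.056]
force: [-0.5, -0.5, -1.3]
opening: 0.0238
pos [0.4855 0.2899 0.1996] yaw -4.0 tilt [ 5.00e-02 -5.73e+01  1.40e-01] open 0.0238 F [-0.5 -0.5 -1.3] t 6.5
 shift cm [-0.12 10.96  0.22] turn wy -0.5 q6 0.52
[250.62369634 173.80020635]
```

View pics/w2.png

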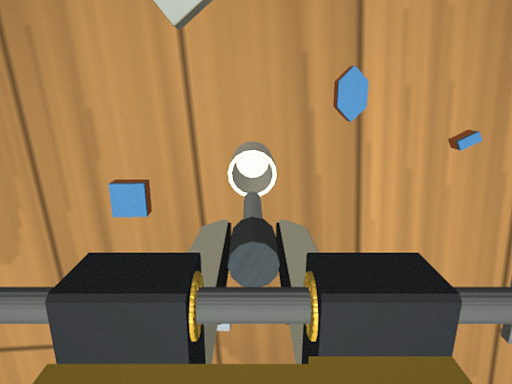

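The pot rim is at (252,173), which matches my estimate, and the pin hangs straight in the jaws. The same view shows the square at (129,200) and the hexagon at (351,94).

```bash
python3 -m creep '[[[1,-0.1,0,0.25,0,0,0],[1,0,1.5,0,0,0,0],[1,0,2,0,0,0,0],[1,0,2,0,0,0,0],[1,0,2,0,0,0,0],[1,0,1.5,0,0,0,0],[1,0,0.5,0,0,0,0],[1,0,0,0,0,0,0]]]' ; python3 - <<'E'
from h import *
go([.4845,.2925,.0875],-3.5)
c=dict(np.load("pics/w2.npz"))
for u,v,a,k in blobs(blue(c),300):
    P=np.array([world(c,q[0],.018)[:2] for q in k],np.float32)*1000
    print(world(c,(u,v),.018).round(4),a,cv2.minAreaRect(P))
E
```

```text
t: 7.4
tool_pos: [0.4831, 0.2926, 0.0957]
orientation: [-1.569, 0.055, -0.054]
force: [-0.6, 0.5, -1.3]
opening: 0.0236
pos [0.4831 0.2926 0.0957] yaw -4.0 tilt [-4.00e-02 -5.73e+01  8.00e-02] open 0.0236 F [-0.6  0.5 -1.3] t 7.4
 shift cm [ 0.15  0.82 -0.  ] turn wy -0.5 q6 0.52
[0.3554 0.2641 0.018 ] 1191.0 ((355.4170837402344, 263.6875), (35.7767448425293, 36.39595413208008), 85.97666931152344)
[0.5852 0.354  0.018 ] 1229.0 ((585.2986450195312, 353.47052001953125), (36.870628356933594, 36.63032150268555), 41.62345504760742)
```

```bash
python3 -m creep '[[[1,0.1,0.6,0,0,0,0],[1,0,0,0,0,0,0],[0.6,0,0,0,0,0,0],[0.4,0,0,0,0,0,0],[0.4,0,0,0,0,0,0],[0.4,0,-1,0,0,0,0],[0.4,0,-4,0,0,0,0],[0.4,0,-4,0,0,0,0]]]' ; python3 - <<'E'
from h import *
from plant import optics
go([.4725,-.295,.16],-20.2)
c=optics.read_camera("scene");cv2.imwrite("pics/s3.png",cv2.resize(c["frame"][150:300,290:490,::-1],None,fx=3,fy=3))
c=optics.read_camera("wrist"); np.savez("pics/w3.npz",**c); cv2.imwrite("pics/w3.png",c["frame"][:,:,::-1])
m=cv2.moments(blue(dict(np.load("pics/w2.npz")))[40:140,300:400],True)
E
```

```text
t: 8.2
tool_pos: [0.4823, 0.2915, 0.18]
orientation: [-1.571, 0.059, -0.05]
force: [1.2, -0.1, -0.2]
opening: 0.0555
pos [0.4823 0.2915 0.18  ] yaw -4.0 tilt [ -0.32 -57.3   -0.08] open 0.0555 F [ 1.2 -0.1 -0.2] t 8.2
 shift cm [  3.12   2.06 -58.58] turn wy 16.2 q6 0.52
```

View pics/s3.png

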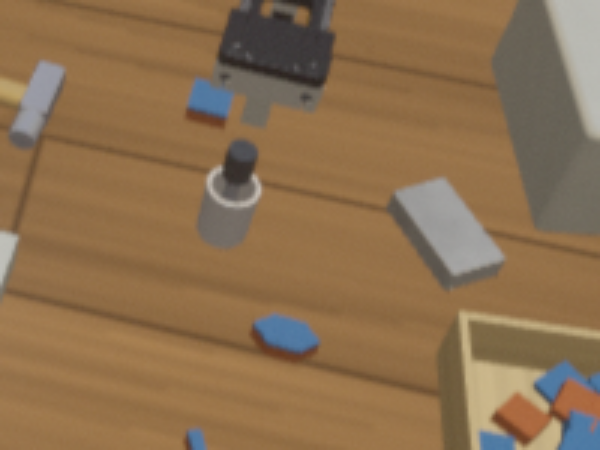

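The pin is standing in the pot, head up at crop (240,160) and leaning slightly. Next is the star.

```bash
python3 -m creep '[[[0.25,0,-1,-2,0,0,0],[0.2,0,0,-4.5,0,0,0],[0.2,0,0,-4.8,0,0,0],[0.2,0,0,-4.8,0,0,0],[0.2,0,0,-4.8,0,0,0],[0.2,0,0,-4.8,0,0,0],[0.2,0,0,-4.8,0,0,0],[0.2,0,0,-4.8,0,0,0]]]' ; python3 -c "
from h import *
go([.4725,-.295,.16],-20.2)"
```

```text
t: 9.1
tool_pos: [0.4642, -0.0642, 0.2024]
orientation: [-1.562, 0.03, -0.062]
force: [1.2, 0.6, -1.1]
opening: 0.0743
pos [ 0.4642 -0.0642  0.2024] yaw -3.4 tilt [  1.16 -57.29   0.52] open 0.0743 F [ 1.2  0.6 -1.1] t 9.1
 shift cm [  2.09   4.08 -23.03] turn wy 16.8 q6 -0.20
```

```bash
python3 -m creep '[[[0.2,0.4,0.5,-4.5,0,0,0],[0.2,0.4,0.5,-4.5,0,0,0],[0.2,0.4,0.5,-4.5,0,0,0],[0.2,0.4,0.5,-3.5,0,0,0],[0.2,0.3,0.5,-2,0,5.6,0],[0.2,0,0.5,0,0,5.6,0],[0.2,0,0.5,0,0,5.6,0],[0.2,0,0,0,0,0,0]]]' ; python3 - <<'E'
from h import *
from plant import optics
c=optics.read_camera("wrist"); np.savez("pics/w4.npz",**c)
cv2.imwrite("pics/w4.png",c["frame"][:,:,::-1])
go([.4725,-.295,.16],-20.2)
for u,v,a,k in blobs(blue(c),300):
    P=np.array([world(c,q[0],.018)[:2] for q in k],np.float32)*1000
    d=P-P.mean(0); r=np.hypot(*d.T);th=np.arctan2(d[:,1],d[:,0]); z=(r**4*np.exp(8j*th)).sum()
    print(round(u),round(v),world(c,(u,v),.018).round(4),a,cv2.minEnclosingCircle(P),"points at",np.degrees(np.angle(z))/8)
E
```

```text
t: 9.9
tool_pos: [0.4712, -0.2719, 0.1707]
orientation: [-1.544, 0.269, -0.314]
force: [-0.3, 0.1, -0.9]
opening: 0.0742
pos [ 0.4714 -0.2719  0.1712] yaw -21.1 tilt [  1.58 -57.27   0.68] open 0.0743 F [-0.3 -0.1  0.2] t 9.9
 shift cm [ 0.9   1.12 -2.13] turn wy -0.9 q6 -0.26
259 196 [ 0.4735 -0.2952  0.018 ] 1637.0 ((473.38592529296875, -295.7431335449219), 24.68863868713379) points at 3.0791147
```

View pics/w4.png

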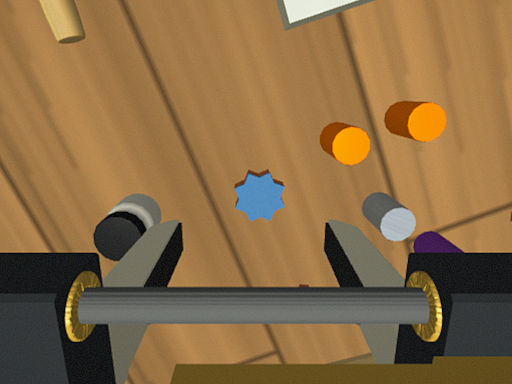

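The star is at (259,196), clear of the jar and the cylinders. I'll correct the tilt and position, then descend.

```bash
python3 -m creep '[[[0.2,0.5,0,-1.1,-0.7,-1.5,1.6],[0.2,0.5,0,-1.1,0,0,0],[0.2,0,1.5,0,0,0,0],[0.2,0,2,0,0,0,0],[0.2,0,2,0,0,0,0],[0.2,0,2,0,0,0,0],[0.2,0,1,0,0,0,0],[0.2,0,0,0,0,0,0]]]' ; python3 -c "
from h import *
go([.4735,-.2952,.015],-19.4)"
```

```text
t: 10.75
tool_pos: [0.4743, -0.2953, 0.0825]
orientation: [-1.556, 0.255, -0.262]
force: [0.2, 0.4, 0.6]
opening: 0.0746
pos [ 0.4743 -0.2953  0.0825] yaw -18.9 tilt [ 2.90e-01 -5.73e+01  3.00e-02] open 0.0746 F [0.2 0.4 0.6] t 10.8
 shift cm [-0.11  6.75 -0.02] turn wy 0.5 q6 -0.32
```

```bash
python3 -m creep '[[[0.2,-0.1,1.5,0,0,0.5,0.2],[0.2,0,2,0,0,0,0],[0.2,0,2,0,0,0,0],[0.2,0,0.7,0,0,0,0],[0.2,0,0,0,0,0,0],[0.2,0,0,0,0,0,0],[0.2,0,0,0,0,0,0],[0.2,0,0,0,0,0,0]]]' ; python3 -c "
from h import *
go([.4735,-.2952,.015],-19.4)"
```

```text
t: 11.55
tool_pos: [0.4766, -0.2967, 0.0218]
orientation: [-1.557, 0.26, -0.273]
force: [-0.1, 0.7, 0.3]
opening: 0.0749
pos [ 0.4766 -0.2967  0.0218] yaw -19.4 tilt [  0.52 -57.3   -0.08] open 0.0749 F [-0.1  0.7  0.3] t 11.6
 shift cm [-0.34  0.68  0.04] turn wy -0.0 q6 -0.31
```

```bash
python3 -m creep '[[[0.2,-0.3,0.5,0,0,0,0.5],[0.2,0,0,0,0,0,0],[1,0,0,0,0,0,0],[1,0,0,0,0,0,0],[1,0,0,0,0,0,0],[1,0,0,0,0,0,0],[1,0,0,0,0,0,0],[1,0,0,0,0,0,0]]]' 25; python3 -c "
from h import *
go([.4735,-.2952,.015],-19.4)"
```

```text
t: 12.35
tool_pos: [0.4746, -0.2964, 0.0182]
orientation: [-1.557, 0.265, -0.268]
force: [-1.0, -0.3, 1.1]
opening: 0.0442
pos [ 0.4746 -0.2964  0.0182] yaw -19.4 tilt [  0.13 -57.3   -0.13] open 0.0442 F [-1.  -0.3  1.1] t 12.3
 shift cm [-0.14  0.32  0.08] turn wy -0.0 q6 -0.31
```

The opening reads 44.2 mm. That fits 15 mm pads seated in the notches between points, so the grip centres itself. I'll lift and carry.

```bash
python3 -m creep '[[[1,0,-1,0,0,0,0],[1,0,-2,0,0,0,0],[1,0,-2.5,0,0,0,0],[1,0,-2.5,0,0,0,0],[1,0,-2,0,0,-5.3,0],[1,0,0,0,0,-5.3,0],[1,0,0,0,0,-5.3,0],[1,0,0,0,0,0,0]]]' ; python3 -c "
from h import *
go([.617,-.019,.11],-3.5)"
```

```text
t: 13.15
tool_pos: [0.4744, -0.2962, 0.127]
orientation: [-1.574, 0.039, -0.043]
force: [-0.3, 0.3, -0.6]
opening: 0.0442
pos [ 0.4744 -0.2962  0.127 ] yaw -3.0 tilt [  0.16 -57.3   -0.22] open 0.0442 F [-0.3  0.3 -0.6] t 13.2
 shift cm [12.79  1.62 28.43] turn wy 0.5 q6 -0.60
```

```bash
python3 -m creep '[[[1,1.2,0,2.5,0,0,0],[1,1.9,0,4.3,0,0,0],[1,1.9,0,4.3,0,0,0],[1,1.9,0,4.3,0,0,0],[1,1.9,0,4.3,0,0,0],[1,1.9,0,4.3,0,0,0],[1,1.5,0,3,0,0,0],[1,0,0,0,0,0,0]]]' ; python3 -c "
from h import *
go([.617,-.019,.11],-3.5)"
```

```text
t: 13.95
tool_pos: [0.6173, -0.0262, 0.1286]
orientation: [-1.575, 0.061, -0.068]
force: [-0.1, -0.7, -0.9]
opening: 0.0445
pos [ 0.6173 -0.0262  0.1286] yaw -4.7 tilt [  0.27 -57.3   -0.29] open 0.0445 F [-0.1 -0.7 -0.9] t 13.9
 shift cm [-0.1   1.86  0.73] turn wy -1.2 q6 -0.04
```

```bash
python3 -m creep '[[[1,0,0,0.75,0.3,-1,0.3],[1,0,0,0,0,0,0],[1,0,1.5,0,0,0,0],[1,0,2,0,0,0,0],[1,0,2,0,0,0,0],[1,0,0.8,0,0,0,0],[1,0,0,0,0,0,0],[1,0,0,0,0,0,0]]]' ; python3 - <<'E'
from h import *
go([.617,-.019,.053],-3.5)
E
```

```text
t: 14.75
tool_pos: [0.6145, -0.0242, 0.0602]
orientation: [-1.571, 0.063, -0.056]
force: [0.1, -0.1, -0.7]
opening: 0.0444
pos [ 0.6145 -0.0242  0.0602] yaw -4.3 tilt [-2.40e-01 -5.73e+01 -5.00e-02] open 0.0444 F [ 0.1 -0.1 -0.7] t 14.8
 shift cm [0.22 0.72 0.54] turn wy -0.8 q6 -0.05
```

```bash
python3 -m creep '[[[1,0.2,0,0.5,0,-0.5,0],[1,0,0,0,0,0,0],[1,0,0,0,0,0,0],[1,0,0.5,0,0,0,0],[1,0,0,0,0,0,0],[1,0,0,0,0,0,0],[1,0,0,0,0,0,0],[1,0,0,0,0,0,0]]]' ; python3 - <<'E'
from h import *
go([.617,-.019,.053],-3.5)
E
```

```text
t: 15.55
tool_pos: [0.6194, -0.0194, 0.0585]
orientation: [-1.571, 0.051, -0.053]
force: [0.1, 0.1, -0.8]
opening: 0.0444
pos [ 0.6194 -0.0194  0.0585] yaw -3.8 tilt [  0.08 -57.3   -0.06] open 0.0444 F [ 0.1  0.1 -0.8] t 15.6
 shift cm [-0.25  0.55  0.02] turn wy -0.3 q6 -0.05
```

```bash
python3 -m creep '[[[1,-0.2,0.3,0,0,0,0],[1,0,0.3,0,0,0,0],[1,0,0,0,0,0,0],[1,0,0,0,0,0,0],[1,0,0,0,0,0,0],[1,0,0,0,0,0,0],[1,0,0,0,0,0,0],[1,0,0,0,0,0,0]]]' ; python3 - <<'E'
from h import *
go([.617,-.019,.053],-3.5)
E
```

```text
t: 16.35
tool_pos: [0.6175, -0.0193, 0.0531]
orientation: [-1.571, 0.051, -0.054]
force: [0.2, 0.5, 2.2]
opening: 0.044
pos [ 0.6175 -0.0193  0.0531] yaw -3.8 tilt [  0.12 -57.3   -0.07] open 0.0440 F [0.2 0.5 2.2] t 16.4
 shift cm [-0.05  0.01  0.03] turn wy -0.3 q6 -0.05
```

Light contact (+2 N), so I'm releasing and going up.

```bash
python3 -m creep '[[[0.7,0,0,0,0,0,0],[0.2,0,0,0,0,0,0],[0.2,0,0,0,0,0,0],[0.2,0,-0.5,0,0,0,0],[0.2,0,-2,0,0,0,0],[0.2,0,-4,0,0,0,0],[0.2,0,-4,0,0,0,0],[0.2,0,0,0,0,0,0]]]' ; python3 - <<'E'
from h import *
from plant import optics
go([.5853,.3537,.16],-3)
c=optics.read_camera("wrist"); np.savez("pics/w5.npz",**c)
cv2.imwrite("pics/w5.png",c["frame"][:,:,::-1])
for u,v,a,k in blobs(blue(c),300): print(round(u),round(v),a,world(c,(u,v),.053).round(4))
E
```

```text
t: 17.15
tool_pos: [0.6157, -0.0191, 0.16]
orientation: [-1.571, 0.054, -0.05]
force: [0.6, -0.1, 1.0]
opening: 0.0742
pos [ 0.6157 -0.0191  0.16  ] yaw -3.8 tilt [ -0.14 -57.3   -0.06] open 0.0742 F [ 0.6 -0.1  1. ] t 17.1
 shift cm [-5.520e+00 -2.000e-02  3.699e+01] turn wy -0.8 q6 -0.05
256 186 2303.0 [ 0.6183 -0.019   0.053 ]
253 25 2647.0 [0.6239 0.0985 0.053 ]
```

View pics/w5.png

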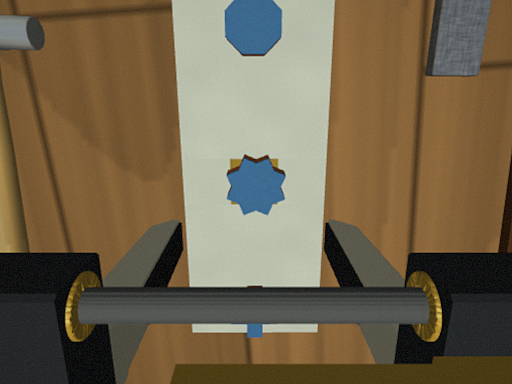

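The star is at (256,186), centred over the plate. Before the hexagon, I'll check the pin head's position, since the gripper body will pass close to it.

```bash
python3 - <<'E'
from h import *
from plant import optics
T=optics.read_camera("top");S=optics.read_camera("scene")
np.savez("pics/top5.npz",**T)
for c in(T,S):
    g=cv2.inRange(cv2.cvtColor(c["frame"],cv2.COLOR_RGB2HSV),(0,0,0),(180,90,105))
    p=pix(c,[.4845,.2925,.1])
    for u,v,a,k in blobs(g,15):
        if np.hypot(u-p[0],v-p[1])<12: print(u,v,a,cv2.boundingRect(k),world(c,(u,v),.104).round(4),world(c,(u,v),.088).round(4))
for c in(T,S):
  for u,v,a,k in blobs(blue(c),40):
    X=world(c,(u,v),.018)
    if np.hypot(*(X[:2]-[.5853,.3537]))<.02 or np.hypot(*(X[:2]-[.3554,.264]))<.02: print(X)
E
```

```text
145.9879518072289 196.6867469879518 83.0 (140, 193, 14, 10) [0.4814 0.2851 0.104 ] [0.4827 0.2899 0.088 ]
368.96815286624206 205.42675159235668 157.0 (364, 197, 12, 19) [0.5023 0.2903 0.104 ] [0.4886 0.2915 0.088 ]
[0.3539763 0.2639444 0.018    ]
[0.58438182 0.35369472 0.018     ]
[0.5858862  0.35380104 0.018     ]
[0.35530531 0.26362146 0.018     ]
```

```bash
python3 -m creep '[[[0.4,-0.5,0,3,0,0,0],[0.4,-0.7,0,4.8,0,0,0],[0.4,-0.7,0,4.8,0,0,0],[0.4,-0.7,0,4.8,0,0,0],[0.4,-0.7,0,4.8,0,0,0],[0.4,-0.7,0,4.8,0,0,0],[0.4,-0.7,0,4.8,0,0,0],[0.4,-0.5,0,2.5,0,0,0]]]' ; python3 - <<'E'
from h import *
go([.5853,.3555,.12],-3)
E
```

```text
t: 18.1
tool_pos: [0.5743, 0.3323, 0.1347]
orientation: [-1.578, 0.088, -0.032]
force: [-0.0, -0.3, -1.1]
opening: 0.0557
pos [0.5743 0.3323 0.1347] yaw -4.4 tilt [ -2.04 -57.26  -0.52] open 0.0557 F [-0.  -0.3 -1.1] t 18.1
 shift cm [0.97 1.42 2.41] turn wy -1.4 q6 0.52
```

```bash
python3 -m creep '[[[0.4,0.5,-1,1.2,0.5,-1.4,-2],[0.4,0.5,0,1.2,0,0,0],[0.4,0,0,0,0,0,0],[0.4,0,0,0,0,0,0],[0.4,0,0,0,0,0,0],[0.4,0,0,0,0,0,0],[0.4,0,0,0,0,0,0],[0.4,0,0,0,0,0,0]]]' ; python3 - <<'E'
from h import *
from plant import optics
c=optics.read_camera("wrist"); np.savez("pics/w6.npz",**c)
for u,v,a,k in blobs(blue(c),600):
    M=cv2.moments(np.array([world(c,q[0],.018)[:2]*1e3 for q in k],np.float32)); X=world(c,(u,v),.018)
    print(round(u),round(v),a,X.round(4),"axis",np.degrees(.5*np.arctan2(2*M["mu11"],M["mu20"]-M["mu02"])).round(1))
    go([X[0],X[1]+.002,.016],-3)
E
```

```text
t: 18.9
tool_pos: [0.5842, 0.3534, 0.1387]
orientation: [-1.575, 0.039, -0.033]
force: [-0.5, 0.2, -0.1]
opening: 0.056
254 180 1468.0 [0.5856 0.3542 0.018 ] axis 86.9
pos [0.5842 0.3534 0.1387] yaw -2.6 tilt [ -0.19 -57.3   -0.28] open 0.0557 F [ 0.1  0.2 -0.7] t 18.9
 shift cm [ 0.17 12.27  0.34] turn wy 0.4 q6 0.52
```

```bash
python3 -m creep '[[[0.4,0.1,1,0.3,0.2,0.4,-0.2],[0.4,0,2,0,0,0,0],[0.4,0,2.5,0,0,0,0],[0.4,0,2.5,0,0,0,0],[0.4,0,2,0,0,0,0],[0.4,0,0.8,0,0,0,0],[0.4,0,0,0,0,0,0],[0.4,0,0,0,0,0,0]]]' ; python3 - <<'E'
from h import *
go([.5856,.356,.015],-3)
E
```

```text
t: 19.75
tool_pos: [0.586, 0.3574, 0.025]
orientation: [-1.57, 0.041, -0.046]
force: [1.0, 0.1, 0.2]
opening: 0.0556
pos [0.586  0.3574 0.025 ] yaw -3.2 tilt [ 1.60e-01 -5.73e+01  5.00e-02] open 0.0556 F [1.  0.1 0.2] t 19.8
 shift cm [-0.04  1.   -0.14] turn wy -0.2 q6 0.53
```

```bash
python3 -m creep '[[[0.4,0,0.5,-0.15,0,0,0],[0.4,0,0.4,0,0,0,0],[1,0,0,0,0,0,0],[1,0,0,0,0,0,0],[1,0,0,0,0,0,0],[1,0,0,0,0,0,0],[1,0,0,0,0,0,0],[1,0,0,0,0,0,0]]]' 25; python3 - <<'E'
from h import *
go([.5856,.356,.015],-3)
E
```

```text
t: 20.55
tool_pos: [0.5889, 0.3573, 0.0203]
orientation: [-1.566, 0.036, -0.051]
force: [-0.2, -1.0, -1.4]
opening: 0.0275
pos [0.5889 0.3573 0.0203] yaw -3.2 tilt [  0.52 -57.3    0.26] open 0.0275 F [-0.2 -1.  -1.4] t 20.6
 shift cm [-0.33  0.52 -0.15] turn wy -0.2 q6 0.53
```

```bash
python3 -m creep '[[[1,0,-1,0,-0.2,0,0.5],[1,0,-2,0,0,0,0],[1,0,-2.5,0,0,0,0],[1,0,-2.5,0,0,0,0],[1,0,-2,-1,0,0,0],[1,0,-1,-3,0,0,0],[1,0,0,-4.5,0,0,0],[1,0,0,-4.5,0,0,0]]]' ; python3 - <<'E'
from h import *
go([.6133,-.0759,.12],-3.5)
E
```

```text
t: 21.35
tool_pos: [0.5817, 0.2297, 0.1401]
orientation: [-1.568, 0.037, -0.038]
force: [-0.1, -0.1, -0.0]
opening: 0.0277
pos [0.5817 0.2297 0.1401] yaw -2.7 tilt [ 2.00e-02 -5.73e+01  1.30e-01] open 0.0277 F [-0.1 -0.1 -0. ] t 21.4
 shift cm [  4.61   1.95 -30.38] turn wy 0.8 q6 0.34
```

```bash
python3 -m creep '[[[1,0.6,0,-4.5,0,0.8,0],[1,0.6,0,-4.5,0,0,0],[1,0.6,0,-4.5,0,0,0],[1,0.6,0,-4.5,0,0,0],[1,0.6,0,-4.5,0,0,0],[1,0.6,0,-4.3,0,0,0],[1,0.6,0,-2.5,0,0,0],[1,0,0,0,0,0,0]]]' ; python3 - <<'E'
from h import *
go([.6133,-.0759,.075],-3.5)
E
```

```text
t: 22.15
tool_pos: [0.6074, -0.0823, 0.1498]
orientation: [-1.569, 0.045, -0.058]
force: [-0.1, 1.0, -0.3]
opening: 0.0275
pos [ 0.6074 -0.0823  0.1498] yaw -3.8 tilt [  0.47 -57.3    0.08] open 0.0275 F [-0.1  1.  -0.3] t 22.1
 shift cm [0.48 7.48 0.67] turn wy -0.3 q6 -0.15
```

```bash
python3 -m creep '[[[1,0.5,0,0.65,0,-0.3,0.4],[1,0,0,0,0,0,0],[1,0,1.5,0,0,0,0],[1,0,2,0,0,0,0],[1,0,2,0,0,0,0],[1,0,1,0,0,0,0],[1,0,0,0,0,0,0],[1,0,0,0,0,0,0]]]' ; python3 - <<'E'
from h import *
go([.6133,-.0759,.055],-3.5)
E
```

```text
t: 22.95
tool_pos: [0.6131, -0.0672, 0.0808]
orientation: [-1.567, 0.041, -0.04]
force: [0.2, -0.1, 0.4]
opening: 0.0275
pos [ 0.6131 -0.0672  0.0808] yaw -3.0 tilt [-4.00e-02 -5.73e+01  2.00e-01] open 0.0275 F [ 0.2 -0.1  0.4] t 22.9
 shift cm [ 0.07  2.58 -0.88] turn wy 0.5 q6 -0.14
```

```bash
python3 -m creep '[[[1,0,0,-0.8,0,0.5,0],[1,0,0,0,0,0,0],[1,0,0,0,0,0,0],[1,0,0.8,0,0,0,0],[1,0,0.8,0,0,0,0],[1,0,0,0,0,0,0],[1,0,0,0,0,0,0],[1,0,0,0,0,0,0]]]' ; python3 - <<'E'
from h import *
go([.6133,-.0759,.055],-3.5)
E
```

```text
t: 23.75
tool_pos: [0.6145, -0.0763, 0.0664]
orientation: [-1.568, 0.045, -0.051]
force: [-0.3, -0.1, 0.2]
opening: 0.0276
pos [ 0.6145 -0.0763  0.0664] yaw -3.5 tilt [  0.22 -57.3    0.16] open 0.0276 F [-0.3 -0.1  0.2] t 23.8
 shift cm [-0.13  1.14  0.03] turn wy -0.0 q6 -0.15
```

```bash
python3 -m creep '[[[1,-0.1,0.5,0,0,0,0.2],[1,0,0.4,0,0,0,0],[1,0,0.2,0,0,0,0],[1,0,0,0,0,0,0],[1,0,0,0,0,0,0],[1,0,0,0,0,0,0],[1,0,0,0,0,0,0],[1,0,0,0,0,0,0]]]' ; python3 - <<'E'
from h import *
go([.6133,-.0759,.055],-3.5)
E
```

```text
t: 24.55
tool_pos: [0.6139, -0.0762, 0.0551]
orientation: [-1.568, 0.047, -0.049]
force: [-0.1, -0.4, -0.2]
opening: 0.0277
pos [ 0.6139 -0.0762  0.0551] yaw -3.5 tilt [ 5.00e-02 -5.73e+01  1.60e-01] open 0.0277 F [-0.1 -0.4 -0.2] t 24.6
 shift cm [-0.06  0.01  0.02] turn wy -0.0 q6 -0.15
```

```bash
python3 -m creep '[[[1,0,0.15,0,0,0,0],[1,0,0,0,0,0,0],[0.7,0,0,0,0,0,0],[0.4,0,0,0,0,0,0],[0.4,0,0,0,0,0,0],[0.4,0,-0.5,0,0,0,0],[0.4,0,-3,0,0,0,0],[0.4,0,-4,0,0,0,0]]]' ; python3 - <<'E'
from h import *
go([.3554,.264,.16],-4)
E
python3 -m creep '[[[0.3,0,-2,0,0,0,0],[0.3,-1,0,0,0,0,0],[0.3,-2,0,2,0,0,0],[0.3,-3.5,0,3.5,0,0,0],[0.3,-3.5,0,4,0,0,0],[0.3,-3.5,0,4,0,0,0],[0.3,-3.5,0,4,0,0,0],[0.3,-2,0,3,0,0,0]]]' ; python3 - <<'E'
from h import *
from plant import optics
go([.3554,.264,.16],-4)
c=optics.read_camera("top"); np.savez("pics/top7.npz",**c)
cv2.imwrite("pics/top7.png",cv2.resize(c["frame"][120:260,120:400,::-1],None,fx=2.8,fy=2.8,interpolation=cv2.INTER_CUBIC))
for u,v,a,k in blobs(blue(c),40): 
    if 180<u<310 and v<180: print(round(u),round(v),a,world(c,(u,v),.053).round(4))
E
```

```text
t: 25.35
tool_pos: [0.6091, -0.0754, 0.1247]
orientation: [-1.565, 0.057, -0.039]
force: [1.4, -0.7, 0.6]
opening: 0.0554
pos [ 0.6091 -0.0754  0.1247] yaw -3.5 tilt [ -0.68 -57.3    0.26] open 0.0554 F [ 1.4 -0.7  0.6] t 25.4
 shift cm [-27.43  -3.06  32.34] turn wy 0.5 q6 -0.15
t: 26.15
tool_pos: [0.4342, 0.1317, 0.1466]
orientation: [-1.569, 0.059, -0.05]
force: [0.8, 1.1, 0.3]
opening: 0.065
pos [0.4342 0.1317 0.1466] yaw -4.0 tilt [ -0.32 -57.3    0.08] open 0.0650 F [0.8 1.1 0.3] t 26.1
 shift cm [-8.79 -1.27 12.66] turn wy 0.0 q6 0.25
269 153 62.0 [ 0.6115 -0.0787  0.053 ]
289 154 71.0 [ 0.6065 -0.1377  0.053 ]
249 152 73.0 [ 0.6158 -0.0181  0.053 ]
211 151 114.0 [0.622  0.1011 0.053 ]
230 71 66.0 [0.8754 0.0379 0.053 ]
253 60 390.0 [ 0.9067 -0.0373  0.053 ]
```

View pics/top7.png

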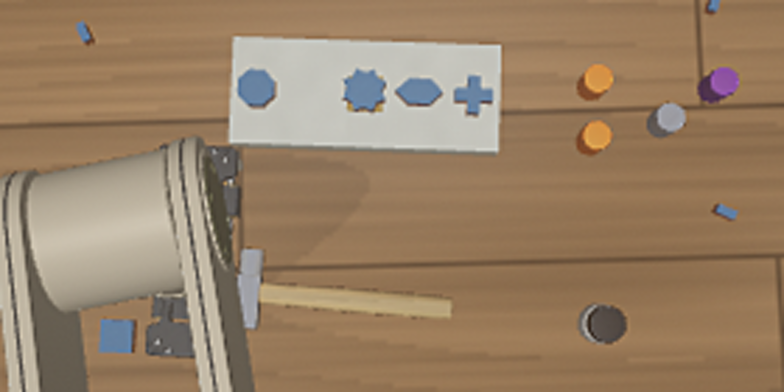

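The star, hexagon and cross are evenly lined up in the top view, at crop (364,90), (418,92) and (473,95). Next is the square.

```bash
python3 -m creep '[[[0.3,-1.5,-0.5,2.2,0,0,0],[0.3,-2.4,-0.5,3.5,0,0,0],[0.3,-2.4,0,3.5,0,0,0],[0.3,-2,0,2.7,0,0,0],[0.3,0,0,0,0,0,0],[0.3,0,0,0,0,0,0],[0.3,0,0,0,0,0,0],[0.3,0,0,0,0,0,0]]]' ; python3 - <<'E'
from h import *
from plant import optics
c=optics.read_camera("wrist"); np.savez("pics/w8.npz",**c)
go([.3554,.264,.015],-4)
for u,v,a,k in blobs(blue(c),600):
    P=np.array([world(c,q[0],.018)[:2]*1e3 for q in k],np.float32)
    print(round(u),round(v),a,world(c,(u,v),.018).round(4),cv2.minAreaRect(P))
E
```

```text
t: 27.0
tool_pos: [0.348, 0.2603, 0.1489]
orientation: [-1.571, 0.062, -0.039]
force: [0.0, 0.6, -0.7]
opening: 0.0652
pos [0.348  0.2602 0.1489] yaw -3.7 tilt [ -0.85 -57.29  -0.08] open 0.0649 F [ 0.1  0.4 -0.2] t 27.1
 shift cm [ 0.91 13.37  0.44] turn wy 0.3 q6 0.58
262 174 1688.0 [0.355 0.264 0.018] ((355.0351867675781, 263.5722961425781), (35.42301940917969, 35.158111572265625), 86.49553680419922)
```

```bash
python3 -m creep '[[[0.3,0.7,1,0.4,0,0,-0.8],[0.3,0,2,0,0,0,0],[0.3,0,2.5,0,0,0,0],[0.3,0,2.5,0,0,0,0],[0.3,0,2,0,0,0,0],[0.3,0,1.5,0,0,0,0],[0.3,0,0,0,0,0,0],[0.3,0,0,0,0,0,0]]]' ; python3 - <<'E'
from h import *
go([.355,.264,.015],-3.7)
E
```

```text
t: 27.85
tool_pos: [0.3616, 0.2581, 0.0311]
orientation: [-1.571, 0.058, -0.063]
force: [1.0, 0.3, 0.6]
opening: 0.0653
pos [0.3616 0.2581 0.0311] yaw -4.4 tilt [ 1.90e-01 -5.73e+01 -3.00e-02] open 0.0653 F [1.  0.3 0.6] t 27.9
 shift cm [-0.71  1.6   0.54] turn wy -0.7 q6 0.58
```

```bash
python3 -m creep '[[[0.3,-0.7,0,0.5,0,-0.5,0],[0.3,0,0,0,0,0,0],[0.3,0,0.7,0,0,0,0],[0.3,0,0.6,0,0,0,0],[0.3,0,0,0,0,0,0],[0.3,0,0,0,0,0,0],[0.3,0,0,0,0,0,0],[0.3,0,0,0,0,0,0]]]' ; python3 - <<'E'
from h import *
go([.355,.264,.015],-3.7)
E
```

```text
t: 28.65
tool_pos: [0.3572, 0.2652, 0.0205]
orientation: [-1.568, 0.047, -0.06]
force: [-0.4, 1.1, -0.7]
opening: 0.0653
pos [0.3572 0.2652 0.0205] yaw -3.9 tilt [  0.47 -57.3    0.15] open 0.0653 F [-0.4  1.1 -0.7] t 28.6
 shift cm [-0.22  0.55 -0.14] turn wy -0.2 q6 0.60
```

```bash
python3 -m creep '[[[0.3,-0.2,0.3,-0.1,0,0,0.4],[0.3,0,0,0,0,0,0],[1,0,0,0,0,0,0],[1,0,0,0,0,0,0],[1,0,0,0,0,0,0],[1,0,0,0,0,0,0],[1,0,0,0,0,0,0],[1,0,0,0,0,0,0]]]' 25; python3 - <<'E'
from h import *
go([.355,.264,.015],-3.7)
E
```

```text
t: 29.45
tool_pos: [0.3551, 0.2643, 0.0174]
orientation: [-1.567, 0.053, -0.055]
force: [0.6, 0.2, -0.4]
opening: 0.0356
pos [0.3551 0.2643 0.0174] yaw -3.9 tilt [ 4.00e-02 -5.73e+01  1.60e-01] open 0.0356 F [ 0.6  0.2 -0.4] t 29.4
 shift cm [-0.01  0.24 -0.03] turn wy -0.2 q6 0.59
```

```bash
python3 -m creep '[[[1,0,-1,0,0,0,0],[1,0,-2.5,0,0,0,0],[1,0,-3,0,0,0,0],[1,0,-3,0,0,0,0],[1,0,-3,0,0,0,0],[1,0,-1,-1.5,0,0,0],[1,1,0,-3,0,0,0],[1,3,0,-3,0,0,0]]]' ; python3 - <<'E'
from h import *
go([.6207,.0409,.14],-3.5)
E
```

```text
t: 30.25
tool_pos: [0.3878, 0.187, 0.1628]
orientation: [-1.566, 0.047, -0.05]
force: [1.4, -0.2, -0.3]
opening: 0.036
pos [0.3878 0.187  0.1628] yaw -3.5 tilt [  0.08 -57.3    0.23] open 0.0360 F [ 1.4 -0.2 -0.3] t 30.2
 shift cm [ 24.15   2.26 -13.16] turn wy -0.0 q6 0.39
```

```bash
python3 -m creep '[[[1,3.5,0,-2,0,0,0],[1,3.7,0,-2,0,0,0],[1,3.7,0,-2,0,0,0],[1,3.7,0,-2,0,0,0],[1,3.7,0,-2,0,0,0],[1,3,0,-1.5,0,0,0],[1,1.5,0,-0.8,0,0,0],[1,0,0,0,0,0,0]]]' ; python3 - <<'E'
from h import *
go([.6207,.0409,.075],-3.5)
E
```

```text
t: 31.05
tool_pos: [0.6188, 0.0392, 0.1711]
orientation: [-1.565, 0.043, -0.059]
force: [-1.1, -0.8, -0.4]
opening: 0.0359
pos [0.6188 0.0392 0.1711] yaw -3.7 tilt [  0.58 -57.3    0.3 ] open 0.0359 F [-1.1 -0.8 -0.4] t 31.1
 shift cm [0.08 9.61 0.13] turn wy -0.2 q6 0.04
```

```bash
python3 -m creep '[[[1,0,0,0,-0.3,0,0.6],[1,0,1.5,0,0,0,0],[1,0,2,0,0,0,0],[1,0,2,0,0,0,0],[1,0,2,0,0,0,0],[1,0,1,0,0,0,0],[1,0,0,0,0,0,0],[1,0,0,0,0,0,0]]]' ; python3 - <<'E'
from h import *
go([.6207,.0409,.0525],-3.5)
E
```

```text
t: 31.85
tool_pos: [0.6124, 0.0449, 0.081]
orientation: [-1.57, 0.051, -0.043]
force: [0.4, -0.1, -0.2]
opening: 0.0356
pos [0.6124 0.0449 0.081 ] yaw -3.4 tilt [-2.80e-01 -5.73e+01  1.00e-02] open 0.0356 F [ 0.4 -0.1 -0.2] t 31.9
 shift cm [ 0.87  2.84 -0.35] turn wy 0.1 q6 0.05
```

```bash
python3 -m creep '[[[1,0.8,0,-0.35,0,0,-0.2],[1,0,0,0,0,0,0],[1,0,0,0,0,0,0],[1,0,0.9,0,0,0,0],[1,0,0.9,0,0,0,0],[1,0,0,0,0,0,0],[1,0,0,0,0,0,0],[1,0,0,0,0,0,0]]]' ; python3 - <<'E'
from h import *
go([.6207,.0409,.0525],-3.5)
E
```

```text
t: 32.65
tool_pos: [0.623, 0.0406, 0.0648]
orientation: [-1.57, 0.044, -0.05]
force: [-0.1, -0.1, -0.0]
opening: 0.0354
pos [0.623  0.0406 0.0648] yaw -3.4 tilt [ 2.30e-01 -5.73e+01  3.00e-02] open 0.0354 F [-0.1 -0.1 -0. ] t 32.6
 shift cm [-0.24  1.23  0.02] turn wy 0.1 q6 0.04
```

```bash
python3 -m creep '[[[1,-0.2,0.5,0,0,0,0.2],[1,0,0.4,0,0,0,0],[1,0,0.3,0,0,0,0],[1,0,0,0,0,0,0],[1,0,0,0,0,0,0],[1,0,0,0,0,0,0],[1,0,0,0,0,0,0],[1,0,0,0,0,0,0]]]' ; python3 - <<'E'
from h import *
go([.6207,.0409,.0525],-3.5)
E
```

```text
t: 33.45
tool_pos: [0.6214, 0.0407, 0.0525]
orientation: [-1.57, 0.046, -0.048]
force: [0.4, 0.0, -0.8]
opening: 0.0356
pos [0.6214 0.0407 0.0525] yaw -3.4 tilt [ 8.00e-02 -5.73e+01  3.00e-02] open 0.0356 F [ 0.4  0.  -0.8] t 33.5
 shift cm [-0.07 -0.    0.01] turn wy 0.1 q6 0.04
```

```bash
python3 -m creep '[[[1,0,0.1,0,0,0,0],[1,0,0,0,0,0,0],[0.7,0,0,0,0,0,0],[0.35,0,0,0,0,0,0],[0.35,0,0,0,0,0,0],[0.35,0,-0.5,0,0,0,0],[0.35,0,-3.5,0,0,0,0],[0.35,0,-4.5,0,0,0,0]]]' ; python3 -m creep '[[[0.35,0,-4,0,0,0,0],[0.35,0,-2,-2,0,0,0],[0.35,0,0,-4.5,0,0,0],[0.35,0,0,-4.8,0,0,0],[0.35,0,0,-4.8,0,0,0],[0.35,0,0,-4.8,0,0,0],[0.35,0,0,-4.8,0,0,0],[0.35,0,0,-3,0,0,0]]]'; python3 - <<'E'
from h import *
go([.577,-.353,.17],-3.5)
E
```

```text
t: 34.25
tool_pos: [0.6157, 0.0408, 0.1311]
orientation: [-1.57, 0.057, -0.036]
force: [0.8, 0.4, 0.1]
opening: 0.0603
t: 35.05
tool_pos: [0.6052, -0.2509, 0.2085]
orientation: [-1.572, 0.034, -0.044]
force: [0.5, 0.3, -0.1]
opening: 0.0604
pos [ 0.6052 -0.2509  0.2085] yaw -2.9 tilt [  0.37 -57.3   -0.06] open 0.0604 F [ 0.5  0.3 -0.1] t 35.0
 shift cm [ -2.33   3.84 -10.33] turn wy 0.6 q6 -0.42
```

```bash
python3 -m creep '[[[0.35,-0.7,0,-3.3,0,0.5,0],[0.35,-0.8,0.5,-3.5,0,0,0],[0.35,-0.7,0.5,-3,0,0,0],[0.35,0,0.5,0,0,0,0],[0.35,0,0,0,0,0,0],[0.35,0,0,0,0,0,0],[0.35,0,0,0,0,0,0],[0.35,0,0,0,0,0,0]]]'; python3 - <<'E'
from h import *
from plant import optics
c=optics.read_camera("wrist"); np.savez("pics/w9.npz",**c); cv2.imwrite("pics/w9.png",c["frame"][:,:,::-1])
go([.577,-.353,.1],-3.5); print(pix(c,[.577,-.353,.05]))
T=optics.read_camera("top")
for u,v,a,k in blobs(blue(T),40):
    if 180<u<310 and 130<v<180: print(round(u),round(v),a,world(T,(u,v),.053).round(4))
E
```

```text
t: 35.85
tool_pos: [0.5762, -0.3549, 0.1956]
orientation: [-1.573, 0.043, -0.057]
force: [0.5, 0.0, 0.2]
opening: 0.0602
pos [ 0.5763 -0.3548  0.1957] yaw -3.6 tilt [  0.52 -57.3   -0.14] open 0.0603 F [ 0.6 -0.1  0.1] t 35.9
 shift cm [-0.03  9.56  0.2 ] turn wy -0.1 q6 -0.57
[251.38665266 172.1042816 ]
269 152 83.0 [ 0.6121 -0.0788  0.053 ]
289 154 75.0 [ 0.6065 -0.1377  0.053 ]
230 151 109.0 [0.6196 0.0414 0.053 ]
250 152 107.0 [ 0.6159 -0.019   0.053 ]
211 151 117.0 [0.6221 0.1009 0.053 ]
```

View pics/w9.png

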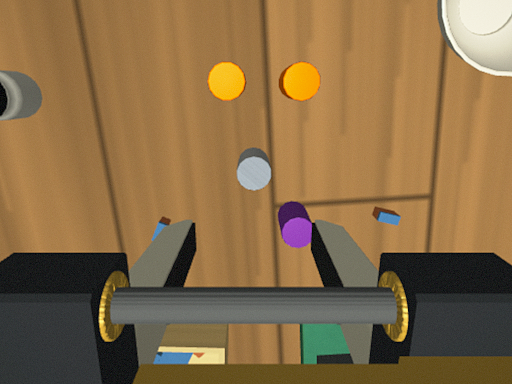

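All four tiles in the row are where they should be. The weight's top is at (254,173), with the purple decoy at (297,232) clear of the right-hand finger.

```bash
python3 -m creep '[[[0.35,0.15,0,0.15,0.1,0,0.5],[0.35,0,1.5,0,0,0,0],[0.35,0,2.5,0,0,0,0],[0.35,0,2.5,0,0,0,0],[0.35,0,2,0,0,0,0],[0.35,0,1.5,0,0,0,0],[0.35,0,0,0,0,0,0],[0.35,0,0,0,0,0,0]]]'; python3 - <<'E'
from h import *
go([.5785,-.3535,.024],-3.5)
E
```

```text
t: 36.75
tool_pos: [0.5787, -0.3512, 0.0881]
orientation: [-1.571, 0.048, -0.047]
force: [0.4, -0.9, 0.5]
opening: 0.0604
pos [ 0.5787 -0.3512  0.0881] yaw -3.5 tilt [-6.00e-02 -5.73e+01 -2.00e-02] open 0.0604 F [ 0.4 -0.9  0.5] t 36.8
 shift cm [ 0.    6.41 -0.23] turn wy 0.0 q6 -0.56
```

```bash
python3 -m creep '[[[0.35,0,0.5,-0.2,0,0,0],[0.35,0,1.5,0,0,0,0],[0.35,0,2,0,0,0,0],[0.35,0,1.5,0,0,0,0],[0.35,0,0.5,0,0,0,0],[0.35,0,0,0,0,0,0],[0.35,0,0,0,0,0,0],[0.35,0,0,0,0,0,0]]]'; python3 - <<'E'
from h import *
go([.5785,-.3535,.024],-3.5)
E
```

```text
t: 37.55
tool_pos: [0.5814, -0.3558, 0.0288]
orientation: [-1.575, 0.043, -0.052]
force: [-0.3, -0.6, 0.1]
opening: 0.0604
pos [ 0.5814 -0.3558  0.0288] yaw -3.5 tilt [  0.32 -57.3   -0.26] open 0.0604 F [-0.3 -0.6  0.1] t 37.5
 shift cm [-0.3   0.48  0.21] turn wy 0.0 q6 -0.56
```

```bash
python3 -m creep '[[[0.35,-0.3,0.3,0.2,0.2,0,0.3],[0.35,0,0,0,0,0,0],[1,0,0,0,0,0,0],[1,0,0,0,0,0,0],[1,0,0,0,0,0,0],[1,0,0,0,0,0,0],[1,0,0,0,0,0,0],[1,0,0,0,0,0,0]]]' 35; python3 - <<'E'
from h import *
go([.5785,-.3535,.024],-3.5)
E
```

```text
t: 38.35
tool_pos: [0.5794, -0.3544, 0.0283]
orientation: [-1.573, 0.045, -0.05]
force: [-1.0, 0.7, -0.4]
opening: 0.0315
pos [ 0.5794 -0.3544  0.0283] yaw -3.5 tilt [  0.16 -57.3   -0.16] open 0.0315 F [-1.   0.7 -0.4] t 38.4
 shift cm [-0.1   0.43  0.09] turn wy 0.0 q6 -0.56
```

```bash
python3 -m creep '[[[1,0,-1,0,0,0,0],[1,0,-2.5,0,0,0,0],[1,0,-3,0,0,0,0],[1,0,-3,0,0,0,0],[1,0,-2.5,0,0,0,0],[1,0,-1,2,0,0,0],[1,0.5,0,4,0,0,0],[1,0.6,0,4,0,0,0]]]'; python3 - <<'E'
from h import *
go([.617,-.019,.15],-3.5)
E
```

```text
t: 39.15
tool_pos: [0.5928, -0.256, 0.1627]
orientation: [-1.57, 0.055, -0.051]
force: [-0.1, -0.8, -3.9]
opening: 0.0316
pos [ 0.5928 -0.256   0.1627] yaw -3.9 tilt [-1.60e-01 -5.73e+01 -1.00e-02] open 0.0316 F [-0.1 -0.8 -3.9] t 39.1
 shift cm [ 0.81  1.27 23.81] turn wy -0.4 q6 -0.42
```

```bash
python3 -m creep '[[[1,0.1,0,4.2,0,-0.4,0],[1,0.1,0,4.3,0,0,0],[1,0.1,0,4.3,0,0,0],[1,0.1,0,4.3,0,0,0],[1,0.1,0,3.3,0,0,0],[1,0,0,1.5,0,0,0],[1,0,0,0,0,0,0],[1,0,0,0,0,0,0]]]'; python3 - <<'E'
from h import *
go([.617,-.019,.1],-3.5)
E
```

```text
t: 39.95
tool_pos: [0.6105, -0.0243, 0.1655]
orientation: [-1.569, 0.046, -0.042]
force: [0.6, 0.1, -3.9]
opening: 0.0317
pos [ 0.6105 -0.0243  0.1655] yaw -3.2 tilt [ -0.13 -57.3    0.06] open 0.0317 F [ 0.6  0.1 -3.9] t 40.0
 shift cm [0.63 6.55 0.56] turn wy 0.3 q6 -0.07
```

```bash
python3 -m creep '[[[1,0.6,0,0.55,0,0,0],[1,0,0,0,0,0,0],[1,0,1.5,0,0,0,0],[1,0,2,0,0,0,0],[1,0,1.5,0,0,0,0],[1,0,0.8,0,0,0,0],[1,0,0,0,0,0,0],[1,0,0,0,0,0,0]]]'; python3 - <<'E'
from h import *
go([.617,-.019,.081],-3.5)
E
```

```text
t: 40.75
tool_pos: [0.6164, -0.0255, 0.1016]
orientation: [-1.57, 0.054, -0.046]
force: [0.2, 0.0, -4.5]
opening: 0.0317
pos [ 0.6164 -0.0255  0.1016] yaw -3.7 tilt [-2.70e-01 -5.73e+01 -2.00e-02] open 0.0317 F [ 0.2  0.  -4.5] t 40.8
 shift cm [0.03 2.06 0.65] turn wy -0.2 q6 -0.06
```

```bash
python3 -m creep '[[[1,0,0,0.65,0,0,-0.3],[1,0,0,0,0,0,0],[1,0,0,0,0,0,0],[1,0,0.7,0,0,0,0],[1,0,0.6,0,0,0,0],[1,0,0,0,0,0,0],[1,0,0,0,0,0,0],[1,0,0,0,0,0,0]]]'; python3 - <<'E'
from h import *
go([.617,-.019,.081],-3.5)
E
```

```text
t: 41.55
tool_pos: [0.6186, -0.0183, 0.0902]
orientation: [-1.571, 0.045, -0.054]
force: [-0.9, -0.1, -2.4]
opening: 0.0314
pos [ 0.6186 -0.0183  0.0902] yaw -3.6 tilt [ 3.00e-01 -5.73e+01 -3.00e-02] open 0.0314 F [-0.9 -0.1 -2.4] t 41.5
 shift cm [-0.16  0.92 -0.08] turn wy -0.1 q6 -0.05
```

```bash
python3 -m creep '[[[1,-0.15,0.3,-0.05,0,0,0.3],[1,0,0.4,0,0,0,0],[1,0,0.2,0,0,0,0],[1,0,0,0,0,0,0],[1,0,0,0,0,0,0],[1,0,0,0,0,0,0],[1,0,0,0,0,0,0],[1,0,0,0,0,0,0]]]'; python3 - <<'E'
from h import *
go([.617,-.019,.081],-3.5)
E
```

```text
t: 42.35
tool_pos: [0.6174, -0.0189, 0.0813]
orientation: [-1.571, 0.049, -0.05]
force: [0.0, -0.4, -1.9]
opening: 0.0316
pos [ 0.6174 -0.0189  0.0813] yaw -3.6 tilt [ 4.00e-02 -5.73e+01 -3.00e-02] open 0.0316 F [ 0.  -0.4 -1.9] t 42.4
 shift cm [-0.04  0.03 -0.01] turn wy -0.1 q6 -0.05
```

```bash
python3 -m creep '[[[1,0,0.1,0,0,0,0],[1,0,0,0,0,0,0],[1,0,0,0,0,0,0],[0.75,0,0,0,0,0,0],[0.35,0,0,0,0,0,0],[0.35,0,0,0,0,0,0],[0.35,0,-0.3,0,0,0,0],[0.35,0,-1,0,0,0,0]]]'; python3 -m creep '[[[0.35,0,-2,0,0,0,0],[0.35,0,-3,0,0,0,0],[0.35,0,-4,0,0,0,0],[0.35,0,-3,-2,0,0,0],[0.35,0,0,-4,0,0,0],[0.35,-2,0,-4,0,0,0],[0.35,-2,0,-4,0,0,0],[0.35,0,0,0,0,0,0]]]'; python3 - <<'E'
from h import *
from plant import optics
go([.6,-.2,.2])
T=optics.read_camera("top");S=optics.read_camera("scene")
for u,v,a,k in blobs(blue(T),30):
    if 180<u<310 and 130<v<180: print(round(u),round(v),a,world(T,(u,v),.053).round(4))
for n,c in(("T",T),("S",S)):
    m=cv2.inRange(cv2.cvtColor(c["frame"],cv2.COLOR_RGB2HSV),(0,0,110),(180,40,255))
    print(n,"expect weight",pix(c,[.617,-.019,.103]).round(1))
a=cv2.resize(T["frame"][120:210,120:320],None,fx=3,fy=3); b=cv2.resize(S["frame"][110:290,130:430],None,fx=2,fy=2)
cv2.imwrite("pics/fin.png",np.vstack([a[:,:600],b[:,:600]])[:600,:,::-1])
E
```

```text
t: 43.15
tool_pos: [0.6177, -0.0189, 0.0943]
orientation: [-1.571, 0.049, -0.051]
force: [0.2, 0.7, 0.4]
opening: 0.0582
t: 43.95
tool_pos: [0.5704, -0.1599, 0.2306]
orientation: [-1.575, 0.036, -0.057]
force: [0.9, -0.2, 0.1]
opening: 0.0608
pos [ 0.5704 -0.1599  0.2306] yaw -3.4 tilt [  0.77 -57.29  -0.25] open 0.0608 F [ 0.9 -0.2  0.1] t 44.0
 shift cm [ 3.15  3.12 -3.82] turn wy None q6 -0.30
266 152 41.0 [ 0.614  -0.0692  0.053 ]
251 155 32.0 [ 0.6071 -0.0219  0.053 ]
288 154 65.0 [ 0.6065 -0.1363  0.053 ]
230 151 112.0 [0.6196 0.0416 0.053 ]
211 151 118.0 [0.622  0.1009 0.053 ]
T expect weight [249.2 148. ]
S expect weight [228.7 213.9]
```

View pics/fin.png

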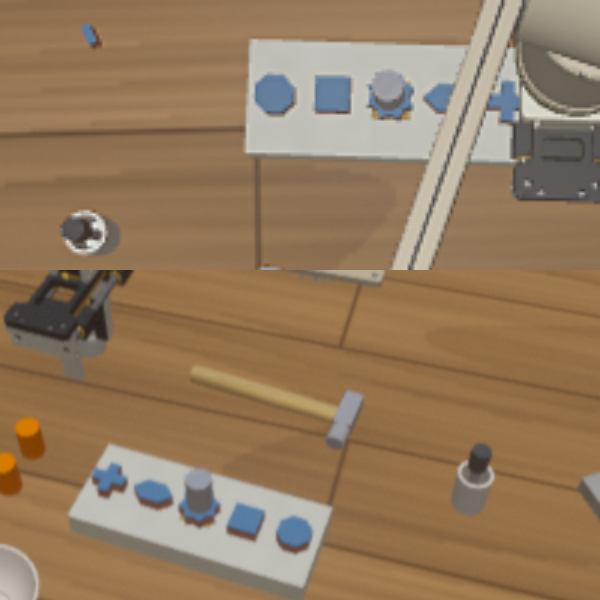

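The final view shows the pin in the pot and the row set. The weight stands upright on the star: its top is at top-view pixel (249.3,148.7), against an expected (249.2,148.0). The arm is clear.

```bash
python3 -c "
from plant import robot
print(robot.close_job())"
```

```text
the job is handed in; nothing more can be done
None
```

The job is done and handed in at about 44 s of the 144 s allowed; no verdict was reported. The pin was drawn straight up and stood in the pot. Then I placed the star, the long tile, the square and the weight, in that order.

The last camera checks agreed with the plan:
- **Pin:** it stands head up in the pot, leaning slightly.
- **Star:** within about 2 mm of the hole. The top and wrist views differed by about 2 mm, which is within calibration.
- **Long tile:** about 60 mm from the hole, tips along the row, and less than 2 mm off the centre line. This was last measured before the weight was placed, because the arm partly hid the tile in the final top view. The scene view shows it still in place.
- **Square:** about 60 mm from the hole and less than 2 mm off the centre line.
- **Weight:** upright, with its top within 1 pixel (about 2–3 mm) of the expected spot in the top view.

I never went near the jar with anything that could move it, but I did not measure its position again at the end. No check failed.

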